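Hone the paring knife at the bench honing machine

TASK

Start the honing machine with its start button (press it fully down and let it come back up; keep off the mushroom stop button), then take the flat-handled paring knife out of the rack and pass its blade, edge down, through the narrow guide slot on top of the machine until the edge bears on the sprung honing wheel and pushes it down some 5 mm. Finish while still gripping the knife by its handle and holding it there, upright, without letting go. Leave the other tools in the rack, the shoe last and the tack tin where they are.

Things in the scene. Friction and masses are not known exactly. Their poses are not given: they have to be found in the camera images.
- sharpener: bench honing machine, fixed: steel base plate 200 x 225 mm; on its +y half a grey wheel hood 180 x 70 mm, 149 mm high, with a clear window in the outer (+y) side; on its -y half a dark ribbed motor with a grey switch box (125 x 60 mm, top 152 mm above the bench). Origin: middle of the base's underside; x from the front (port) edge to the back, z up
- port (a point): centre of the guide slot at the upper face of the aluminium port block (40 x 56 mm, 11 mm proud of the hood's top), 160 mm above the bench. Axes as the machine: x across the slot, y along it. Upright slot 5 x 28 mm (x, y) for the blade of 3 x 26 mm; mouth flared to 17 x 40 mm at the upper face, narrowing to 5 x 28 mm 10 mm lower; the narrow part is 20 mm deep, then the hood is hollow
- wheel_carriage (a joint): how far the honing wheel (leather, 100 mm across, axle along y, in the hood on the slot's +x side, its rim under the slot; the motor is not simulated) is pushed down against its spring, m: 0 at rest, stop at 0.014. Depth of the edge below the port's upper face: first touch at 55 to 57 mm, then about mm for mm: 2 mm at 60, 5 mm at 63, 9 mm at 67. Downward push needed: 2 to 7 N
- start_button (a joint): travel of the start button in m, 0 up, 0.006 fully down; spring return, about 5 N to push fully down
- start_button_top (a point): centre of the top face of the start button: the plain round flat-topped black button, 26 mm diameter, 174 mm above the bench, standing 10 mm above a 42 mm round collar on the switch box's front (-x) half; it moves straight down
- stop_button (a joint): travel of the stop button in m, 0 up, 0.005 down: the mushroom-headed black button, 40 mm diameter, top 182 mm above the bench, on the switch box's back (+x) half, its centre 62 mm behind the start button's. Not to be pressed
- rack: wooden tool rack, fixed: a board 90 x 250 mm (x, y), 22 mm thick, its top 110 mm above the bench, on two end cheeks, with three upright slots 7 x 30 mm (30 along y) at y = -75, 0 and +75 mm, one tool hanging in each by its collar, in any order. Origin under its centre, z up
- knife: paring knife hanging upright in the rack, about 0.13 kg, known by its broad flat-sided dark wooden handle, 18 mm (x) x 30 mm (y), 100 mm long (z 6 to 106 mm). Origin: centre of the underside of the steel bolster (20 x 38 x 6 mm) that rests on the board; z up. Below it the steel blade, 3 mm thick (x), 26 mm wide (y), 90 mm long, both sides alike, so either way round will do
- grip (a point): point in the middle of the knife's handle, 70 mm above the origin: a good place to grip, across the 18 mm thickness (fingers closing along the knife's x)
- edge (a point): middle of the knife's cutting edge at the lower end of the blade, 90 mm below the origin
- awl: bystander in the rack: awl with a round pear-shaped wooden handle, up to 34 mm thick, 82 mm above the board. Origin at the underside of its collar, on the board
- edge_iron: bystander in the rack: edge iron with a slim round wooden handle, up to 24 mm thick, 97 mm above the board. Origin at the underside of its collar, on the board
- last: bystander: wooden shoe last, 250 mm long, 88 mm wide, 100 mm high, on the bench behind; origin under its middle
- tack_tin: bystander: open round tin of tacks, 72 mm diameter, 32 mm high, on the bench between the machine and the rack; origin under its centre
Mind the look-alikes: they are no part of the job. There is more than one size of the knife; the job needs the middle-sized.

How it is judged:
On the way, in this order (a step that is already met when the one before it is completed fails the run):
1. the start button is pressed fully down (value of joint start_button above 0.005 m), for 0.05 s.
2. the start button is let go and back up (value of joint start_button below 0.001 m), for 0.1 s.
3. the knife's blade is in the guide slot, edge 30 mm or more below the port's face (z of edge in the frame of port below -0.03 m and x of edge in the frame of port between -0.006 and 0.006 m and y of edge in the frame of port between -0.008 and 0.008 m), for 0.05 s.
At the end, for the whole second after the job is handed in: Knife gripped at the handle by the fingers (over 3 N), still, upright within 7 deg, its edge in the slot over 50 mm below the port's face; the wheel pushed down 1.5 to 9 mm; start button back up. Through the last second (z of edge in the frame of port below -0.05 m and x of edge in the frame of port between -0.006 and 0.006 m and y of edge in the frame of port between -0.008 and 0.008 m and angle between knife's own z axis and vertical below 0.12 rad and value of joint wheel_carriage between 0.0015 and 0.009 m and contact force between the fingers and knife above 3 N and z of the grasp point in the frame of knife between 0.005 and 0.112 m and linear speed of knife below 0.02 m/s and value of joint start_button below 0.001 m); the arm keeps its last pose, push and grip.
It fails at once if the stop button is pressed (more than 2 mm) (value of joint stop_button above 0.002 m).
It fails at once if the awl is moved more than 20 mm (distance of awl from where it was at the start of the episode above 0.02 m).
It fails at once if the edge iron is moved more than 20 mm (distance of edge_iron from where it was at the start of the episode above 0.02 m).
It fails at once if the shoe last is moved more than 20 mm (distance of last from where it was at the start of the episode above 0.02 m).
It fails at once if the tack tin is moved more than 20 mm (distance of tack_tin from where it was at the start of the episode above 0.02 m).
It also fails if it takes over 64 s, if anything falls off the work surface, if the arm or the gripper's body presses on something with over 40 N, if the wrist force passes 120 N, or if a joint passes its speed limit or range.

ROBOT

A 6-joint arm with a two-finger parallel gripper is mounted at the origin on the work surface. World frame = base frame: x ahead of the robot, y to its left, z up, the work surface at z = 0. Lengths are in m, angles in rad, forces in N, time in s.
With the tool pointing down it reaches from about 0.375 to 0.9 m from the base axis. Payload 3.1 kg.
Tool frame: the origin (TCP) lies on the centre line of the jaws, within the pads' length; the fingertips stand 25 mm ahead of it and the grasp point (between the pads) lies 6 mm ahead of it (manip.tip_extent is the distance from the TCP to the fingertips, in m); z points along the fingers, y is the line along which they close (so a half turn about z gives the same grasp; the last joint's range is limited). The gripper opens to 85 mm and grips with 20 to 120 N. Pads are 22 mm wide; open, the fingers measure 114 mm over their backs; the gripper's body (76 mm by 85 mm) begins 54 mm behind the grasp point. The pads swing forward as they close: fully open they stand 13 mm farther back than shut.
Start: joints at [0.978, 0.527, 1.433, -0, 1.181, -0.178], TCP at [0.252, 0.572, 0.256] pointing down, gripper open.
Joint ranges: [-3.08, 3.08], [-0.75, 2.2], [0.22, 2.44], [-1.43, 4.57], [0, 2.65], [-2.85, 2.85]. Speed limits (rad/s): [2.79, 2.79, 3.14, 3.14, 3.14, 3.14].

INTERFACE

Orientations are given as a unit quaternion [x, y, z, w].
In Python, from station import readout, imaging, order, manip gives the robot as it stands.
- The arm moves only by the tool move_arm, never from a script. Its argument "rows" is a list of rows, each a list of 7 numbers: the turn, a rotation vector about the tool's x, y, z in degrees, then the shift along the tool's x, y, z in mm, then the closure, from 0 (fully open) to 1 (shut). A call has 1 to 12 rows; each row is the pose to reach, as a shift and turn from the pose commanded when the call began, along the tool's axes at that moment; what a row does not reach only later rows make up. A row lasts 1/12 s, in which the tool goes at most 41.7 mm and 7.16 degrees, less where a joint would pass 70% of its speed; a pose out of reach is approached as far as the arm can. A call with a gripper value outside its range is refused whole. The fingers move at their own pace and stop on an object; "squeeze" is the grip in N (left out, the last holds). Time passes only in rows, so rows that repeat a pose let the fingers close. It gives the time, the measured TCP pose, the force, the opening and the grip force at its end, in the units of the state.
- readout.sense(): the state, without advancing time (a new reading comes with each control period).
- imaging.snapshot(name): name is "side" or "top"; returns a dict with "img" (400x640x3 uint8, red, green, blue), "z_map" (400x640 float32, m along the optical axis (not along the pixel's ray), 0 where there is no reading), "fovy" (degrees; the focal length in pixels is half the picture's height over the tangent of half this angle, whatever the lens; pixels are square), "cx", "cy" (the principal point, pixels), "rvec" (rotation vector, rad) and "tvec" (3), from world to camera coordinates, as OpenCV has them. Camera axes: x right, y down, z forward; pixel columns grow to the right and rows downward; lengths in m; the calibration is good to about 2 mm. A picture is of the moment at which its call begins.
- order.sign_off(): hands the job in; it is judged then, once.
The state is a dict: "t": time; "q": joint angles; "qd": joint speeds; "tau": joint torques, N m; "tcp_pos": TCP position; "tool_rot": TCP orientation; "force": force on the tool from outside, world axes, zero at the start; "ft_torque": the same for the moment, N m; "finger_gap": opening from 0.0 (shut) to 1.0 (fully open); "gripper_force": force on a finger pad.
Only numpy, scipy, OpenCV 4.12 (cv2) and the standard library are available. Lean on these libraries where they do the work, as an engineer would, in place of code of your own. Each camera call takes 0.05 s, during which the arm holds its last target. There are 200 camera calls.

## Working session

There is one attempt and no reset: what is moved stays moved. The work goes in short steps, Python scripts to look and compute and a tool call to move; the robot and the scene stay as the last step left them, time stands still between calls to the robot, and variables do not carry over. Pictures are saved under pics/ and viewed, at most 10 in all, crops included, and the job is handed in when it is done.

Besides the shell and the picture viewer there is one more tool, called after "Call:" in YAML: its name, and indented under it one key for each argument. move_arm: Moves the arm, as the interface text tells. Its arguments: {"type":"object","properties":{"rows":{"type":"array"},"squeeze":{"type":"number"}},"required":["rows"]}

```bash
ls; mkdir -p pics; cat > h.py <<'E'
import numpy as np,cv2
from station import readout,imaging,order,manip
def snap(n,f=None):
    s=imaging.snapshot(n)
    if f: cv2.imwrite('pics/'+f,s['img'][:,:,::-1])
    h,w=s['img'].shape[:2]; fl=h/2/np.tan(np.radians(s['fovy'])/2)
    R=cv2.Rodrigues(np.array(s['rvec'],float))[0]; t=np.array(s['tvec'],float).ravel()
    v,u=np.mgrid[:h,:w]; z=s['z_map']
    P=np.stack([(u-s['cx'])/fl*z,(v-s['cy'])/fl*z,z],-1)
    W=(P-t)@R; W[z==0]=np.nan
    s.update(W=W,R=R,t=t,f=fl); return s
def ray(s,u,v,zp):
    d=s['R'].T@np.array([(u-s['cx'])/s['f'],(v-s['cy'])/s['f'],1]); c=-s['R'].T@s['t']
    return c+d*(zp-c[2])/d[2]
E
python3 - <<'E'
from h import *
for n in('top','side'):
    s=snap(n,n+'.png'); print(n,s['fovy'],s['cx'],s['cy'],-s['R'].T@s['t'],s['R'][2]); np.savez(n,**{k:s[k] for k in('img','W','R','t','f','cx','cy')})
print(readout.sense()); print([x for x in dir(manip) if x[0]!='_'])
E
```

```text
pics
top 50.914639693414735 319.1911188444737 199.95310243992532 [ 0.47436231 -0.00172063  0.97228209] [ 0.16758967  0.03087849 -0.98537314]
side 44.30945351224323 328.19876420000384 197.00325952495928 [0.55462329 0.90884348 0.87724292] [ 0.03607621 -0.7684809  -0.63885493]
{'t': 0.1, 'q': array([ 9.77488761e-01,  5.28366209e-01,  1.43377342e+00,  3.10450143e-05,
        1.18138328e+00, -1.78493633e-01]), 'qd': array([ 0.00116491, -0.00135758, -0.00301882, -0.0017244 ,  0.00025086,
        0.0018161 ]), 'tau': array([-5.50888853e-04, -4.43300700e+01, -1.78585911e+01, -2.69622333e-04,
        3.89867680e-03,  2.77020501e-05]), 'tcp_pos': array([0.25151527, 0.57151575, 0.25543595]), 'tool_rot': array([ 2.05928819e-01,  9.78566497e-01, -8.88752944e-04, -3.76568564e-04]), 'force': array([ 0.32182299, -0.16164562, -0.36460793]), 'ft_torque': array([-0.00648244, -0.02698477, -0.00399386]), 'gripper_force': 0.0, 'finger_gap': 0.9975734254040336}
['PlanningError', 'tip_extent']
```

View pics/top.png

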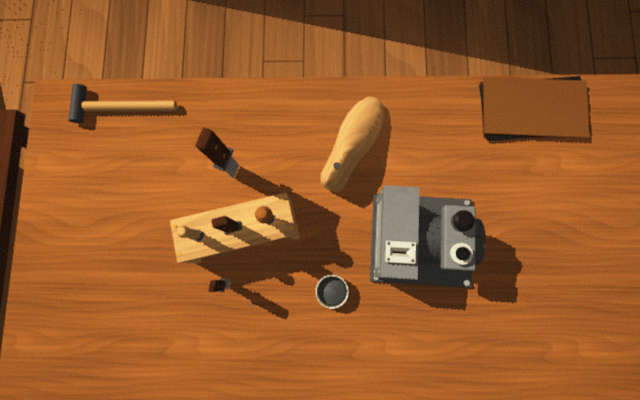

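View pics/side.png

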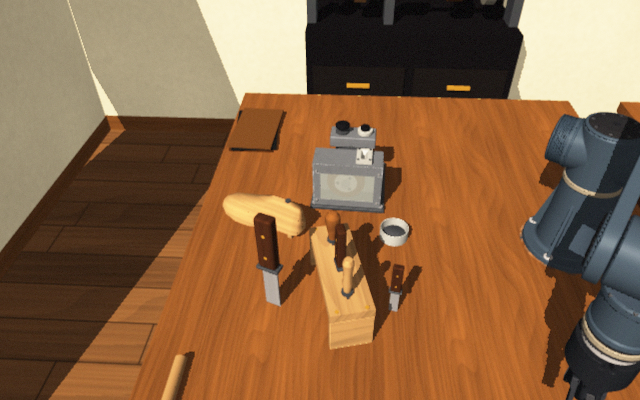

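The top view (image up = +x, left = +y) shows three knives. The large one stands loose at (213,148), the small one stands loose at (219,286), and the middle-sized one hangs in the rack at (227,224). Next to it in the rack are the edge iron at (185,231) and the awl at (264,213). The start button is the flat black one on the light collar at (462,253), with the mushroom stop behind it at (462,219). The port slot is at (401,251). I choose the rack knife at (227,224).

```bash
cat > m.py <<'E'
from h import *
s=dict(np.load('top.npz')); W=s['W']; v,u=np.mgrid[:400,:640]
def reg(u0,u1,v0,v1,z0,z1,name):
    m=(u>=u0)&(u<=u1)&(v>=v0)&(v<=v1)&(W[...,2]>z0)&(W[...,2]<z1)
    p=W[m]; r=cv2.minAreaRect((p[:,:2]*1000).astype(np.float32))
    print(name,len(p),'mean',p.mean(0).round(4),'rect c %s size %s ang %.1f'%(np.round(r[0],1),np.round(r[1],1),r[2])); return m
reg(380,420,235,268,.154,.168,'port block')
reg(375,425,180,285,.143,.153,'hood top')
reg(436,480,200,275,.146,.157,'switchbox')
reg(450,475,242,268,.168,.180,'start')
reg(445,480,205,235,.174,.190,'stop')
reg(160,305,190,265,.104,.115,'rack board')
reg(205,245,205,240,.195,.235,'knife top')
reg(170,205,222,245,.18,.23,'iron'); reg(250,280,200,225,.17,.22,'awl')
reg(370,480,180,292,.005,.03,'base')
g=s['img'].astype(int).sum(2)
# dark slot in port block
m=(u>388)&(u<415)&(v>242)&(v<262)&(g<300)
n,l,st,c=cv2.connectedComponentsWithStats(m.astype(np.uint8))
for i in range(1,n): print('slot',st[i],c[i],ray(s,*c[i],.160).round(4))
print('button z',W[250:256,462,2],'knife z',W[219:229,222:228,2].round(3))
im=s['img'][:,:,::-1]
a=cv2.resize(im[180:280,160:310],None,fx=5,fy=5,interpolation=2)[:500]; b=cv2.resize(im[180:290,365:485],(545,500),interpolation=2)
cv2.imwrite('pics/crop1.png',cv2.resize(np.hstack([a,b]),(800,309)))
S=dict(np.load('side.npz'));im=S['img'][:,:,::-1]
cv2.imwrite('pics/crop2.png',cv2.resize(im[110:310,240:420],(540,600),interpolation=2))
E
python3 m.py
```

```text
port block 561 mean [ 0.513  -0.132   0.1602] rect c [ 513.2 -131.4] size [57.4 40. ] ang 86.7
hood top 2700 mean [ 0.5607 -0.1342  0.1498] rect c [ 553.7 -134.5] size [ 70.8 180.3] ang 86.9
switchbox 1255 mean [ 0.5409 -0.2445  0.1524] rect c [ 542.5 -248.2] size [ 60.3 125.3] ang 86.7
start 156 mean [ 0.5101 -0.2462  0.1742] rect c [ 509.5 -247.1] size [26.4 24.8] ang 21.5
stop 343 mean [ 0.5715 -0.2488  0.1803] rect c [ 571.8 -249.7] size [37.6 37.7] ang 43.5
rack board 4284 mean [0.5634 0.2023 0.1109] rect c [565.7 205.1] size [ 91.1 250.5] ang 13.7
knife top 193 mean [0.5634 0.202  0.2135] rect c [564.3 204.1] size [18.2 30.4] ang 16.8
iron 136 mean [0.5472 0.2732 0.2022] rect c [547.1 274.9] size [18.8 21.8] ang 56.1
awl 234 mean [0.5818 0.1287 0.1861] rect c [582.9 130. ] size [30.9 31.1] ang 16.4
base 2259 mean [ 0.5266 -0.2124  0.013 ] rect c [ 557.9 -207.8] size [238.9 257.4] ang 89.0
slot [391 249  15   5  40] [397.5 251.4] [ 0.5127 -0.1265  0.16  ]
slot [412 260   1   1   1] [412. 260.] [ 0.4966 -0.1535  0.16  ]
button z [0.17449973 0.17505263 0.17764598 0.17421957 0.17483718 0.17626399] knife z [[0.217 0.215 0.217 0.217 0.216 0.215]
 [0.217 0.216 0.215 0.215 0.216 0.214]
 [0.215 0.217 0.219 0.216 0.215 0.214]
 [0.218 0.219 0.216 0.215 0.218 0.216]
 [0.218 0.216 0.216 0.215 0.217 0.213]
 [0.217 0.216 0.216 0.214 0.214 0.211]
 [0.214 0.215 0.212 0.208 0.204 0.201]
 [0.208 0.202 0.201 0.196 0.194 0.19 ]
 [0.194 0.191 0.191 0.188 0.181 0.181]
 [0.183 0.179 0.181 0.176 0.173 0.169]]
```

View pics/crop1.png

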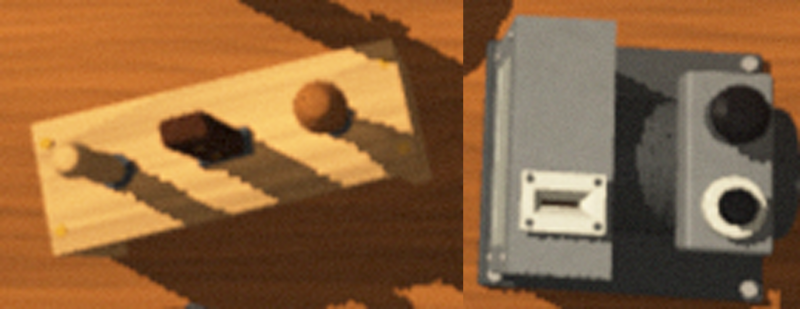

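View pics/crop2.png

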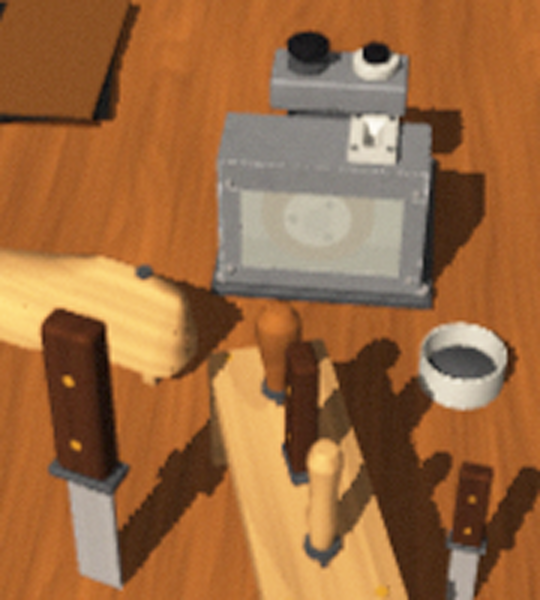

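The crops confirm the choice: the rack's middle tool at top (227,224) has the flat dark riveted handle, and its top is at z≈0.216 as it should be. The start button is the flat one on the light collar, nearer the robot. Sizes check out too: port block 57x40, hood 71x180 and rack 91x250 mm.

Machine yaw is about -3.2° and rack yaw about 13.7°. Next I go above the start button.

Call:
move_arm:
  rows:
    - [0,0,0,0,0,-75,1]
    - [0,0,0,0,0,-75,1]
    - [0,0,69,-566,-645,-75,1]
    - [0,0,69,-566,-645,-75,1]
    - [0,0,69,-566,-645,-75,1]
    - [0,0,69,-566,-645,-75,1]
    - [0,0,69,-566,-645,-75,1]
    - [0,0,69,-566,-645,-75,1]
    - [0,0,69,-566,-645,-75,1]
    - [0,0,69,-566,-645,-75,1]
    - [0,0,69,-566,-645,-75,1]
    - [0,0,69,-566,-645,-75,1]
  squeeze: 30

```text
t: 1.1
tcp_pos: [0.3769, 0.1727, 0.3312]
tool_rot: [0.726, 0.688, -0.0, -0.0]
force: [1.3, -0.4, -0.3]
finger_gap: -0.003
gripper_force: 0.0
```

```bash
cat >> h.py <<'E'
from scipy.spatial.transform import Rotation as Ro
def go(p,yaw):
    "tool shift mm and turn deg to TCP p, tool pointing down with tool y at yaw deg"
    s=readout.sense(); R=Ro.from_quat(s['tool_rot']); y=np.radians(yaw)
    T=Ro.from_matrix(np.array([[-np.sin(y),np.cos(y),0],[np.cos(y),np.sin(y),0],[0,0,-1]]))
    T=Ro.from_matrix(np.c_[np.cross([np.cos(y),np.sin(y),0],[0,0,-1]),[np.cos(y),np.sin(y),0],[0,0,-1]])
    print('t',s['t'],'tcp',s['tcp_pos'].round(4),'yaw',np.degrees(np.arctan2(*R.as_matrix()[:2,1][::-1])).round(2),'F',s['force'].round(1),'gap',s['finger_gap'],'gf',s['gripper_force'])
    print('turn',(R.inv()*T).as_rotvec(degrees=True).round(2),'shift',(R.inv().apply(np.array(p)-s['tcp_pos'])*1000).round(1))
E
python3 -c "
from h import *
go([.510,-.247,.215],-3.2)"
```

```text
t 1.1 tcp [0.3769 0.1727 0.3312] yaw -3.05 F [ 1.3 -0.4 -0.3] gap -0.003459480962137489 gf 0.0
turn [-0.01  0.    0.15] shift [-412.   155.3  116.2]
```

Call:
move_arm:
  rows:
    - [0,0,0,-412,155,80,1]
    - [0,0,0,-412,155,80,1]
    - [0,0,0,-412,155,80,1]
    - [0,0,0,-412,155,80,1]
    - [0,0,0,-412,155,80,1]
    - [0,0,0,-412,155,80,1]
    - [0,0,0,-412,155,80,1]
    - [0,0,0,-412,155,80,1]
    - [0,0,0,-412,155,80,1]
    - [0,0,0,-412,155,80,1]
    - [0,0,0,-412,155,80,1]
    - [0,0,0,-412,155,80,1]

```text
t: 2.1
tcp_pos: [0.5137, -0.2507, 0.2498]
tool_rot: [0.726, 0.688, -0.001, 0.002]
force: [1.0, -0.2, 0.2]
finger_gap: 0.002
gripper_force: 0.0
```

```bash
python3 -c "
from h import *
go([.510,-.247,.210],-3.2)
s=snap('top'); W=s['W']
p=W[180:300,420:520].reshape(-1,3)
print(manip.tip_extent)
p=snap('side','s2.png')"
```

```text
t 2.1 tcp [ 0.5137 -0.2507  0.2498] yaw -3.04 F [ 1.  -0.2  0.2] gap 0.002265592421385471 gf 0.0
turn [0.09 0.17 0.16] shift [ 3.6 -3.9 39.7]
0.025
```

View pics/s2.png

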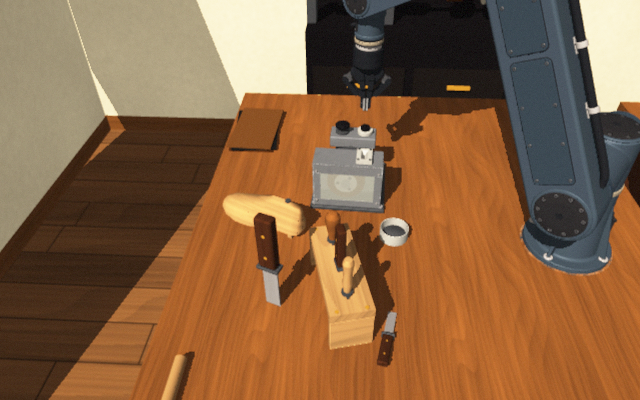

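The fingertips are above the start button at (366,105). The small loose knife has toppled onto the bench at (387,340), but it is clear of everything. Now I press.

Call:
move_arm:
  rows:
    - [0,0,0,0,0,0,1]
    - [0,0,0,2,-3,20,1]
    - [0,0,0,2,-3,35,1]
    - [0,0,0,2,-3,40,1]
    - [0,0,0,2,-3,40,1]
    - [0,0,0,2,-3,40,1]

```text
t: 2.7
tcp_pos: [0.5093, -0.2413, 0.2119]
tool_rot: [0.723, 0.69, 0.0, 0.0]
force: [0.6, 0.9, 1.0]
finger_gap: 0.004
gripper_force: 0.0
```

```bash
python3 -c "
from h import *
go([.510,-.247,.192],-3.2)"
```

```text
t 2.7 tcp [ 0.5093 -0.2413  0.2119] yaw -2.69 F [0.6 0.9 1. ] gap 0.003518204828687009 gf 0.0
turn [0.01 0.   0.51] shift [-5.7  1.  19.9]
```

Call:
move_arm:
  rows:
    - [0,0,0.5,-6,1,3,1]
    - [0,0,0.5,-6,1,8,1]
    - [0,0,0.5,-6,1,12,1]
    - [0,0,0.5,-6,1,15,1]
    - [0,0,0.5,-6,1,18,1]
    - [0,0,0.5,-6,1,19,1]
    - [0,0,0.5,-6,1,19.5,1]
    - [0,0,0.5,-6,1,19.5,1]

```text
t: 3.37
tcp_pos: [0.5102, -0.2488, 0.193]
tool_rot: [0.727, 0.687, -0.0, 0.001]
force: [-1.6, 0.6, 8.3]
finger_gap: -0.002
gripper_force: 3.9
```

```bash
python3 -c "
from h import *
go([.510,-.247,.192],-3.2)"
```

```text
t 3.3667 tcp [ 0.5102 -0.2488  0.193 ] yaw -3.26 F [-1.6  0.6  8.3] gap -0.0022458266814651693 gf 3.9039438537520255
turn [ 0.07  0.07 -0.06] shift [ 1.7 -0.3  1. ]
```

Call:
move_arm:
  rows:
    - [0,0,0,0,0,1,1]
    - [0,0,0,0,0,1.5,1]
    - [0,0,0,0,0,1.5,1]

```text
t: 3.62
tcp_pos: [0.5103, -0.2488, 0.1929]
tool_rot: [0.727, 0.687, -0.0, 0.001]
force: [-3.5, 1.1, 15.1]
finger_gap: 0.002
gripper_force: 7.7
```

Call:
move_arm:
  rows:
    - [0,0,0,0,0,-8,1]
    - [0,0,0,0,0,-30,1]
    - [0,0,0,0,0,-70,1]
    - [0,0,0,0,0,-110,1]
    - [0,0,0,0,0,-130,1]
    - [0,0,0,0,0,-130,1]

```text
t: 4.12
tcp_pos: [0.5121, -0.2498, 0.3259]
tool_rot: [0.727, 0.687, 0.001, 0.006]
force: [0.9, -0.5, 0.3]
finger_gap: 0.001
gripper_force: 0.0
```

```bash
python3 - <<'E'
from h import *
s=snap('top'); W=s['W']; v,u=np.mgrid[:400,:640]
m=(u>=205)&(u<=245)&(v>=205)&(v<=240)
for z0 in(.195,.211):
    p=W[m&(W[...,2]>z0)&(W[...,2]<.23)]; print(len(p),cv2.minAreaRect((p[:,:2]*1000).astype(np.float32)),p[:,2].mean())
go([.565,.204,.33],14)
E
```

```text
193 ((564.2422485351562, 203.86227416992188), (17.76457977294922, 29.656116485595703), 14.720613479614258) 0.21371839169747317
155 ((564.255615234375, 204.1271209716797), (17.639434814453125, 29.16476058959961), 14.935166358947754) 0.2163496762707734
t 4.1667 tcp [ 0.5109 -0.2489  0.323 ] yaw -3.26 F [-0.2  0.9 -0.3] gap -0.0012692734692992072 gf 0.0
turn [  0.25   0.22 -17.26] shift [455.2  28.3  -8.3]
```

Call:
move_arm:
  rows:
    - [0,0,-17,455,28,-8,0.3]
    - [0,0,-17,455,28,-8,0.3]
    - [0,0,-17,455,28,-8,0.3]
    - [0,0,-17,455,28,-8,0.3]
    - [0,0,-17,455,28,-8,0.3]
    - [0,0,-17,455,28,-8,0.3]
    - [0,0,-17,455,28,-8,0.3]
    - [0,0,-17,455,28,-8,0.3]
    - [0,0,-17,455,28,-8,0.3]
    - [0,0,-17,455,28,-8,0.3]
    - [0,0,-17,455,28,-8,0.3]
    - [0,0,-17,455,28,-8,0.3]

```text
t: 5.17
tcp_pos: [0.5626, 0.2111, 0.326]
tool_rot: [0.615, 0.789, 0.0, -0.002]
force: [0.5, -1.0, -0.6]
finger_gap: 0.703
gripper_force: 0.0
```

Call:
move_arm:
  rows:
    - [0,0,0,0,0,0,0.3]
    - [0,0,0,0,0,0,0.3]
    - [0,0,0,0,0,0,0.3]

```text
t: 5.42
tcp_pos: [0.5632, 0.203, 0.3271]
tool_rot: [0.618, 0.786, -0.001, -0.001]
force: [0.1, -0.1, 0.3]
finger_gap: 0.704
gripper_force: 0.0
```

```bash
python3 -c "
from h import *
go([.5645,.204,.186],14.2)"
```

```text
t 5.4167 tcp [0.5632 0.203  0.3271] yaw 13.66 F [ 0.1 -0.1  0.3] gap 0.7036590187959267 gf 0.0
turn [-0.17  0.02 -0.54] shift [  0.7   1.9 141.1]
```

Call:
move_arm:
  rows:
    - [0,0,-0.5,1,1.5,30,0.3]
    - [0,0,-0.5,1,1.5,60,0.3]
    - [0,0,-0.5,1,1.5,90,0.3]
    - [0,0,-0.5,1,1.5,115,0.3]
    - [0,0,-0.5,1,1.5,133,0.3]
    - [0,0,-0.5,1,1.5,141,0.3]
    - [0,0,-0.5,1,1.5,141,0.3]
    - [0,0,-0.5,1,1.5,141,0.3]

```text
t: 6.08
tcp_pos: [0.5655, 0.2047, 0.1876]
tool_rot: [0.615, 0.789, 0.0, 0.0]
force: [0.4, -0.2, 0.0]
finger_gap: 0.7
gripper_force: 0.0
```

```bash
python3 -c "
from h import *
go([.5645,.204,.186],14.2)
snap('side','s3.png'); im=cv2.imread('pics/s3.png')[170:350,270:420]; cv2.imwrite('pics/s3c.png',cv2.resize(im,(500,600),interpolation=2))"
```

```text
t 6.0833 tcp [0.5655 0.2047 0.1876] yaw 14.14 F [ 0.4 -0.2  0. ] gap 0.7003078394685848 gf 0.0
turn [ 0.01  0.   -0.06] shift [-0.4 -1.1  1.6]
```

View pics/s3c.png

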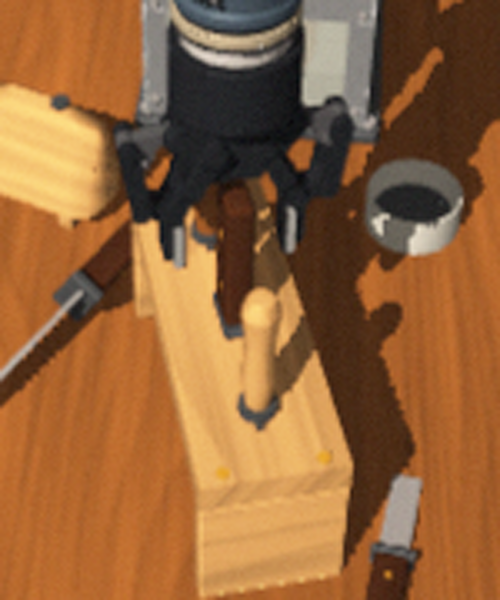

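The knife handle stands between the open fingers at (235,250) in the crop. The large loose knife has toppled as well; it lies at the left by the rack and the last, clear of the work. Now I close and lift.

Call:
move_arm:
  rows:
    - [0,0,0,0,-0.5,0,0.6]
    - [0,0,0,0,-0.5,0,0.75]
    - [0,0,0,0,-0.5,0,0.9]
    - [0,0,0,0,-0.5,0,1]
    - [0,0,0,0,-0.5,0,1]
    - [0,0,0,0,-0.5,0,1]
  squeeze: 70

```text
t: 6.63
tcp_pos: [0.565, 0.2058, 0.1884]
tool_rot: [0.614, 0.789, 0.001, 0.001]
force: [-0.3, -0.5, 5.6]
finger_gap: 0.202
gripper_force: 68.5
```

Call:
move_arm:
  rows:
    - [0,0,0,0,0,-5,1]
    - [0,0,0,0,0,-20,1]
    - [0,0,0,0,0,-40,1]
    - [0,0,0,0,0,-65,1]
    - [0,0,0,0,0,-90,1]
    - [0,0,0,0,0,-115,1]
    - [0,0,0,0,0,-140,1]
    - [0,0,0,0,0,-160,1]
    - [0,0,0,0,0,-175,1]
    - [0,0,0,0,0,-180,1]
    - [0,0,0,0,0,-180,1]
    - [0,0,0,0,0,-180,1]

```text
t: 7.63
tcp_pos: [0.5639, 0.2055, 0.3663]
tool_rot: [0.614, 0.789, -0.001, -0.001]
force: [-0.7, 0.0, -2.0]
finger_gap: 0.2
gripper_force: 68.5
```

```bash
python3 -c "
from h import *
go([.513,-.1315,.366],-3.2)"
```

```text
t 7.6333 tcp [0.5639 0.2055 0.3663] yaw 14.24 F [-0.7  0.  -2. ] gap 0.20029586748758563 gf 68.47881317138672
turn [-1.000e-01  1.000e-02  1.744e+01] shift [-314.2 -132.2    0.5]
```

Call:
move_arm:
  rows:
    - [0,0,17.4,-314,-132,0,1]
    - [0,0,17.4,-314,-132,0,1]
    - [0,0,17.4,-314,-132,0,1]
    - [0,0,17.4,-314,-132,0,1]
    - [0,0,17.4,-314,-132,0,1]
    - [0,0,17.4,-314,-132,0,1]
    - [0,0,17.4,-314,-132,0,1]
    - [0,0,17.4,-314,-132,0,1]
    - [0,0,17.4,-314,-132,0,1]
    - [0,0,17.4,-314,-132,0,1]
    - [0,0,17.4,-314,-132,0,1]
    - [0,0,17.4,-314,-132,0,1]

```text
t: 8.63
tcp_pos: [0.5134, -0.1298, 0.3663]
tool_rot: [0.726, 0.688, -0.0, -0.001]
force: [-0.0, 0.3, -0.7]
finger_gap: 0.202
gripper_force: 68.5
```

Call:
move_arm:
  rows:
    - [0,0,0,0,0,0,1]
    - [0,0,0,0,0,0,1]
    - [0,0,0,0,0,0,1]

```text
t: 8.88
tcp_pos: [0.5139, -0.1299, 0.3673]
tool_rot: [0.726, 0.688, 0.0, -0.0]
force: [1.0, 0.3, -1.1]
finger_gap: 0.2
gripper_force: 68.5
```

```bash
python3 - <<'E'
from h import *
go([.513,-.1315,.366],-3.2)
s=snap('side','s4.png'); W=s['W']; v,u=np.mgrid[:400,:640]
t=readout.sense()['tcp_pos']
m=(abs(W[...,0]-t[0])<.04)&(abs(W[...,1]-t[1])<.04)
for a,b in((-.165,-.145),(-.145,-.12),(-.12,-.09),(-.068,-.03)):
    p=W[m&(W[...,2]>t[2]+a)&(W[...,2]<t[2]+b)]
    if len(p): print(a,len(p),p.mean(0).round(4)-t,np.percentile(p,[3,97],axis=0).round(4).tolist())
vv=v[m&(W[...,2]>.17)&(W[...,2]<.40)];uu=u[m&(W[...,2]>.17)&(W[...,2]<.40)]
print(uu.min(),uu.max(),vv.min(),vv.max())
im=s['img'][:,:,::-1]; c=im[20:190,270:440]; cv2.imwrite('pics/s4c.png',cv2.resize(c,(600,600),interpolation=2))
q=snap('top','t4.png')
E
```

```text
t 8.8833 tcp [ 0.5139 -0.1299  0.3673] yaw -3.04 F [ 1.   0.3 -1.1] gap 0.1999214258580208 gf 68.47751498222351
turn [-0.   -0.01  0.16] shift [-1.6 -0.8  1.3]
-0.165 9 [-0.00233247  0.00861689 -0.15556966] [[0.5094, -0.1413, 0.2039], [0.5125, -0.1119, 0.2199]]
-0.145 15 [-0.00153247  0.01351689 -0.13126966] [[0.5103, -0.1266, 0.2241], [0.5138, -0.1125, 0.2457]]
-0.12 12 [-0.00153247  0.01421689 -0.10556966] [[0.5116, -0.1185, 0.2491], [0.5137, -0.1114, 0.2756]]
-0.068 112 [-0.00063247  0.01551689 -0.04896966] [[0.5048, -0.1205, 0.3003], [0.5218, -0.1111, 0.3362]]
351 386 64 144
```

View pics/s4c.png

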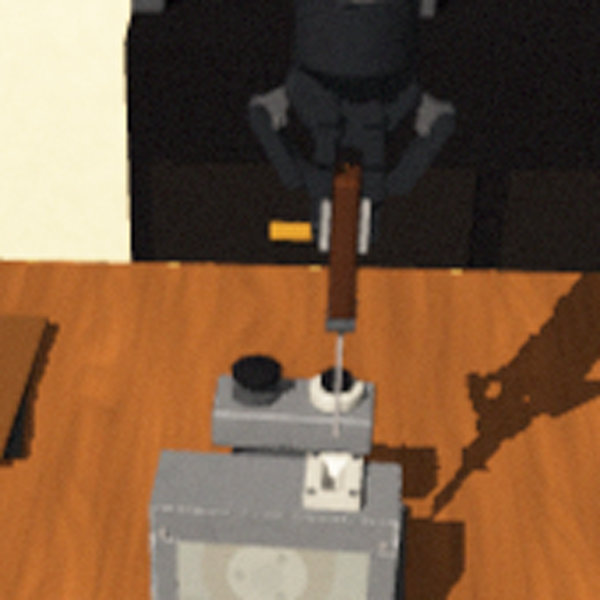

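The side crop shows the knife hanging upright in the fingers. The blade is thin, edge-on at (338,385), directly above the port slot at (333,470). I'll now measure the port from the same camera and compare.

```bash
python3 - <<'E'
from h import *
def rect(W,lo,hi,c,r=.05):
    m=(abs(W[...,0]-c[0])<r)&(abs(W[...,1]-c[1])<r)&(W[...,2]>lo)&(W[...,2]<hi)
    p=W[m];R=cv2.minAreaRect((p[:,:2]*1000).astype(np.float32));print(len(p),p.mean(0).round(4),np.round(R[0],1),np.round(R[1],1),round(R[2],1));return m
for n in('side','top'): rect(np.load(n+'.npz')['W'],.1555,.166,(.513,-.131),.034)
s=snap('side'); t=readout.sense()['tcp_pos']; img=s['img'].astype(int); W=s['W']
C=-s['R'].T@s['t']
def rayy(u,v,y):
    d=s['R'].T@np.array([(u-s['cx'])/s['f'],(v-s['cy'])/s['f'],1]); return C+d*(y-C[1])/d[1]
print('img rows: blade centroid')
for v in range(114,145,3):
    r=img[v,355:378].sum(1); sat=img[v,355:378].max(1)-img[v,355:378].min(1); i=np.where((sat<40)&(r>200))[0]+355
    if len(i): print(v,i, rayy(i.mean(),v,t[1]+.013).round(4))
# handle column edges (brown)
for v in (70,80,90,100,108):
    x=img[v,345:385]; i=np.where((x[:,0]-x[:,2]>25))[0]+345
    print(v,i.min() if len(i) else 0,i.max() if len(i) else 0, rayy(i.mean(),v,t[1]+.015).round(4) if len(i) else '')
# top view: handle/bolster under gripper?
E
```

```text
167 [ 0.5113 -0.1288  0.1583] [ 511.2 -129.2] [61.9 39.8] 86.6
542 [ 0.513  -0.1321  0.1604] [ 513.1 -132. ] [56.3 40. ] 86.7
img rows: blade centroid
114 [366] [ 0.5133 -0.1176  0.2839]
117 [366] [ 0.5129 -0.1176  0.2757]
120 [366] [ 0.5125 -0.1176  0.2675]
123 [366] [ 0.5121 -0.1176  0.2592]
126 [365 366] [ 0.5129 -0.1176  0.2508]
129 [355 356 357 358 359 360 361 364 365 366 370 371 372 373 374 375] [ 0.5143 -0.1176  0.2423]
132 [355 356 357 358 359 360 361 362 363 364 365 366 367 368 369 370 371 372
 373 374 375] [ 0.5132 -0.1176  0.2338]
135 [355 356 357 358 359 360 361 362 363 364 365 366 367 368 369 370 371 372
 373 374 375] [ 0.5128 -0.1176  0.2252]
138 [355 356 357 358 359 360 361 362 363 364 365 366 367 368 369 370 371 372
 373 374 375] [ 0.5124 -0.1176  0.2166]
141 [355 356 357 358 359 360 361 362 363 364 365 366 367 368 369 370 371 372
 373 374] [ 0.5132 -0.1176  0.2078]
144 [355 356 357 358 359 360 361 362 363 364 365 366 367 368 369 370 371 372
 373 374] [ 0.5128 -0.1176  0.1989]
70 365 371 [ 0.5146 -0.1156  0.3966]
80 364 371 [ 0.5145 -0.1156  0.3724]
90 364 370 [ 0.5143 -0.1156  0.3476]
100 345 384 [ 0.5188 -0.1156  0.3219]
108 345 384 [ 0.5177 -0.1156  0.301 ]
```

Call:
move_arm:
  rows:
    - [0,0,0.2,0,-1,10,1]
    - [0,0,0.2,0,-1,20,1]
    - [0,0,0.2,0,-1,30,1]
    - [0,0,0.2,0,-1,36,1]
    - [0,0,0.2,0,-1,40,1]
    - [0,0,0.2,0,-1,43,1]
    - [0,0,0.2,0,-1,46,1]
    - [0,0,0.2,0,-1,49,1]
    - [0,0,0.2,0,-1,49,1]
    - [0,0,0.2,0,-1,49,1]

```text
t: 9.87
tcp_pos: [0.5129, -0.1312, 0.3184]
tool_rot: [0.728, 0.686, 0.0, 0.0]
force: [0.1, 0.1, -0.9]
finger_gap: 0.202
gripper_force: 68.5
```

```bash
python3 -c "
from h import *
go([.513,-.1315,.2654],-3.2);print(readout.sense()['ft_torque'])"
```

```text
t 9.8667 tcp [ 0.5129 -0.1312  0.3184] yaw -3.37 F [ 0.1  0.1 -0.9] gap 0.20221242109744011 gf 68.46889972686768
turn [ 0.01  0.01 -0.17] shift [-0.3  0.1 53. ]
[ 0.00637901 -0.03250566 -0.03028086]
```

Call:
move_arm:
  rows:
    - [0,0,0,0,0,2,1]
    - [0,0,0,0,0,4,1]
    - [0,0,0,0,0,6,1]
    - [0,0,0,0,0,8,1]
    - [0,0,0,0,0,8,1]

```text
t: 10.28
tcp_pos: [0.5127, -0.1312, 0.3099]
tool_rot: [0.728, 0.686, -0.0, -0.0]
force: [-0.6, 0.3, -0.9]
finger_gap: 0.202
gripper_force: 68.4
```

```bash
python3 -c "
from h import *
go([.513,-.1315,.2654],-3.2);print(readout.sense()['ft_torque'])"
```

```text
t 10.2833 tcp [ 0.5127 -0.1312  0.3099] yaw -3.37 F [-0.6  0.3 -0.9] gap 0.20231520525671223 gf 68.37918162345886
turn [-0.02 -0.01 -0.17] shift [-0.3  0.3 44.5]
[-0.02558702 -0.09132291  0.03644202]
```

No contact force with the edge about 18 mm deep, so the blade is in the narrow part. I continue.

Call:
move_arm:
  rows:
    - [0,0,0,0,0,4,1]
    - [0,0,0,0,0,8,1]
    - [0,0,0,0,0,12,1]
    - [0,0,0,0,0,16,1]
    - [0,0,0,0,0,20,1]
    - [0,0,0,0,0,24,1]
    - [0,0,0,0,0,28,1]
    - [0,0,0,0,0,31,1]
    - [0,0,0,0,0,33,1]
    - [0,0,0,0,0,33,1]
    - [0,0,0,0,0,33,1]

```text
t: 11.2
tcp_pos: [0.5127, -0.1312, 0.2772]
tool_rot: [0.728, 0.686, -0.0, -0.0]
force: [-1.0, -0.1, -1.6]
finger_gap: 0.204
gripper_force: 68.4
```

```bash
python3 -c "
from h import *
go([.513,-.1315,.2654],-3.2);print(readout.sense()['ft_torque'])"
```

```text
t 11.2 tcp [ 0.5127 -0.1312  0.2772] yaw -3.36 F [-1.  -0.1 -1.6] gap 0.20387927512865675 gf 68.42705011367798
turn [-0.01 -0.   -0.16] shift [-0.3  0.3 11.8]
[-0.00154387 -0.02172249  0.05344584]
```

Call:
move_arm:
  rows:
    - [0,0,0,0,0,2,1]
    - [0,0,0,0,0,4,1]
    - [0,0,0,0,0,4,1]
    - [0,0,0,0,0,4,1]

```text
t: 11.53
tcp_pos: [0.5127, -0.1311, 0.2732]
tool_rot: [0.728, 0.686, -0.0, -0.0]
force: [-0.3, 0.7, -1.1]
finger_gap: 0.202
gripper_force: 68.4
```

Call:
move_arm:
  rows:
    - [0,0,0,0,0,1,1]
    - [0,0,0,0,0,3,1]
    - [0,0,0,0,0,3,1]
    - [0,0,0,0,0,3,1]

```text
t: 11.87
tcp_pos: [0.5126, -0.1312, 0.2701]
tool_rot: [0.728, 0.686, -0.0, -0.0]
force: [-0.9, -0.3, -0.9]
finger_gap: 0.204
gripper_force: 68.4
```

Call:
move_arm:
  rows:
    - [0,0,0,0,0,1,1]
    - [0,0,0,0,0,3,1]
    - [0,0,0,0,0,3,1]
    - [0,0,0,0,0,3,1]

```text
t: 12.2
tcp_pos: [0.5126, -0.1312, 0.2674]
tool_rot: [0.728, 0.686, -0.0, -0.0]
force: [-1.2, 0.4, 2.3]
finger_gap: 0.201
gripper_force: 68.9
```

Call:
move_arm:
  rows:
    - [0,0,0,0,0,1,1]
    - [0,0,0,0,0,2,1]
    - [0,0,0,0,0,2,1]
    - [0,0,0,0,0,2,1]
    - [0,0,0,0,0,2,1]
    - [0,0,0,0,0,2,1]

```text
t: 12.7
tcp_pos: [0.5127, -0.1312, 0.2653]
tool_rot: [0.728, 0.686, -0.0, -0.0]
force: [-1.6, -0.3, 3.7]
finger_gap: 0.204
gripper_force: 69.0
```

```bash
python3 - <<'E'
from h import *
go([.513,-.1315,.2654],-3.2)
s=snap('side','s5.png');W=s['W'];t=readout.sense()['tcp_pos']
m=(abs(W[...,0]-t[0])<.025)&(abs(W[...,1]-t[1])<.03)
im=s['img'][:,:,::-1]; cv2.imwrite('pics/s5c.png',cv2.resize(im[60:220,300:430],(488,600),interpolation=2))
E
```

```text
t 12.7 tcp [ 0.5127 -0.1312  0.2653] yaw -3.36 F [-1.6 -0.3  3.7] gap 0.20441335621941759 gf 69.01365637779236
turn [-0.01  0.01 -0.16] shift [-0.3  0.4 -0.1]
```

View pics/s5c.png

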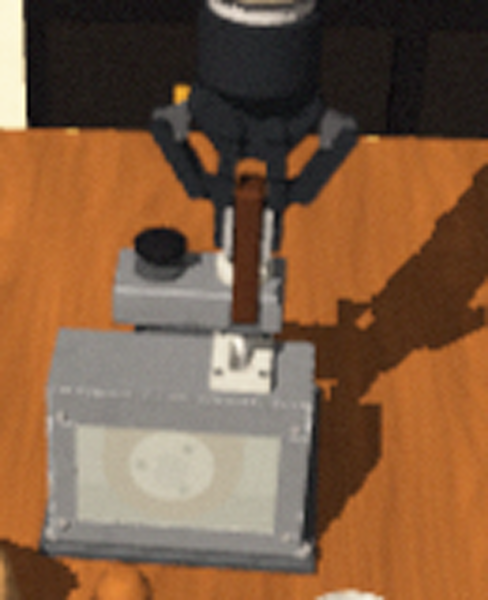

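The blade is seated in the port at (240,350). The wheel pushes back with about 4.8 N, which fits the expected 5 mm or so of travel, and the grip is firm. I hand in.

```bash
python3 -c "
from h import *
print(order.sign_off())"
```

```text
the job is handed in; nothing more can be done
None
```

I pressed and released the start button and handed the job in with the middle-sized knife gripped upright in the guide slot, its edge about 63 mm down and the wheel pushed down roughly 5 mm by force and depth (no verdict came back). The awl, edge iron, last and tin were never touched, but the two loose look-alike knives toppled onto the bench along the way.

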